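# Tighten the purge-line gland nut at the vial packing bench

### The arm

A 6-joint arm with a two-finger parallel gripper is mounted at the origin on the work surface. World frame = base frame: x ahead of the robot, y to its left, z up, the work surface at z = 0. Lengths are in mm, angles in rad, forces in N, time in s.
With the tool pointing down it reaches from about 400 to 925 mm from the base axis. Payload 12.5 kg.
Tool frame: the origin (TCP) lies at the very end of the fingers, on their centre line; the grasp point (between the pads) lies 19 mm behind it; z points along the fingers, y is the line along which they close (so a half turn about z gives the same grasp; the last joint's range is limited). The gripper opens to 95 mm and grips with 3 to 60 N. Pads are 20 mm wide; open, the fingers measure 119 mm over their backs; the gripper's body (75 mm by 180 mm) begins 59 mm behind the grasp point.
Start: joints at [1.218, 0.491, 1.559, -0, 1.092, -0.106], TCP at [152.671, 606.085, 214.661] pointing down, gripper open.
Joint ranges: [-3.1, 3.1], [-0.84, 2.19], [0.05, 2.79], [-1.13, 4.28], [0.06, 2.93], [-2.69, 2.69]. Speed limits (rad/s): [2.22, 2.22, 2.79, 3.14, 3.14, 3.14].

### API

Orientations are given as [roll, pitch, yaw] about the fixed x, y, z axes, in that order (R = Rz(yaw) Ry(pitch) Rx(roll)).
In Python, from cell import state, imaging, env, spot_in, mark_of gives the robot as it stands. The module is installed in compiled form; this text tells all that it offers.
- The arm moves only by the tool step_arm, never from a script. Its argument "increments" is a list of rows, each an object with "slide": the shift along the tool's x, y, z in m, a list of three; "roll": the turn about the tool's z in rad. A call has 1 to 5 rows; each row is the pose to reach, as a shift and turn from the pose commanded when the call began, along the tool's axes at that moment; what a row does not reach only later rows make up. A row lasts 1/8 s, in which the tool goes at most 62.5 mm and 10.7 degrees, less where a joint would pass 70% of its speed; a pose out of reach is approached as far as the arm can. A call with a gripper value outside its range is refused whole. "fingers" is the opening, from 0 (shut) to 1 (fully open), set as the call begins (left out, the last holds). The fingers move at their own pace and stop on an object; the grip force is fixed at half the most. Time passes only in rows, so rows that repeat a pose let the fingers close. It gives the time, the measured TCP pose, the force, the opening and the grip force at its end, in the units of the state.
- state(): the state, without advancing time (a new reading comes with each control period).
- imaging.read_camera(name): name is "scene" or "top" or "wrist"; returns a dict with "color" (480x640x3 uint8, red, green, blue), "z_map" (480x640 float32, mm along the optical axis (not along the pixel's ray), 0 where there is no reading), "intrinsics" (3x3 intrinsics, pixels), "distortion" ([k1, k2, p1, p2, k3] as OpenCV has them; the pictures are not rectified), "camera_from_world" (4x4, takes a point from world to camera coordinates). Camera axes: x right, y up, looking along -z (the intrinsics and any distortion apply to the point x, -y, -z); pixel columns grow to the right and rows downward; lengths in mm; the calibration is good to about 2 mm. A picture is of the moment at which its call begins.
- env.job_done(): hands the job in; it is judged then, once.
Trained networks look in the newest picture that a camera, given by its name, has taken for a name from the list of things; names that differ only in an ending like _2 or _b are one class to them, and where a whole thing is asked for, a point or a joint stands for the part that bears it (a point fixed in the world has none). Each returns a list of dicts, best first, with "confidence" (0 to 1); they miss things now and then, are a little off and sometimes report something else, mostly with a low value. They report only what shows in the picture. A call takes as long as a camera call. They do not tell look-alikes from the thing itself.
- spot_in(camera, target): "bbox" ([left, top, right, bottom] in pixels, round what is visible of it).
- mark_of(camera, target): "uv" ([column, row] in pixels: a listed point, or the origin of a listed thing).
The state is a dict: "t": time; "joints": joint angles; "qvel": joint speeds; "tau": joint torques, N m; "eef_pos": TCP position; "tcp_rot": TCP orientation; "ft_force": force on the tool from outside, world axes, zero at the start; "moment": the same for the moment, N m; "opening": opening from 0.0 (shut) to 1.0 (fully open); "grip_force": force on a finger pad.
Only numpy, scipy, OpenCV 4.12 (cv2) and the standard library are available. Lean on these libraries where they do the work, as an engineer would, in place of code of your own. Each camera call takes 0.05 s, during which the arm holds its last target. There are 200 camera calls.

### The job

Close the big winged gland nut on the gas manifold: with the gripper's own fingers, turn its wing clockwise (seen from above) until it is finger-tight, which is when the wing lies along the manifold's length, and no farther by finger. Then take the T-handled slot key (the one whose foot is two flat cheeks with an open slot), set it fully down over the wing and turn the nut a further sixth of a turn (60 degrees) clockwise, and let go, leaving the key standing upright on the nut.

Things in the scene. Friction and masses are not known exactly. Their poses are not given: they have to be found in the camera images.
- gland_nut (a joint): Run-down of the brass gland nut, rad, growing clockwise seen from above: starts at 0.1 to 0.6, finger-tight at 1.3 (a stop). Turns easily (0.03 N m), stays where left, keeps its height. It is at one end of a bar-shaped fixed aluminium manifold (260 x 80 x 50 mm high, within 20 degrees of world y); a small winged nut and a hex cap, 115 and 170 mm from it, are not part of the job.
- ferrule (a joint): Extra turn past finger-tight, rad, clockwise from above: the ring under the nut, which carries it. 0 at the start; turns only when the nut, at its stop, is forced on against 0.2 N m of friction; stays where left. Wanted: 1.05 rad (60 degrees), of which up to 20 degrees may be by finger. The wing's whole angle is the sum of both joints.
- wing_top (a point): Centre of the top edge of the gland nut's wing, on the nut's vertical turning axis, 90 mm above the bench; x along the wing, y across, z up. The wing is an upright plate 60 mm long, 12 mm thick, 26 mm high, on a round flange 72 mm across whose top face is 26 mm below this point.
- slot_key: Loose dark steel T key standing upright on the bench, 0.3 kg; origin mid-underside, z up. Two cheeks 54 (x) x 8 mm, 28 high, slot 24 wide between, along x; plate over them to height 36; 12 mm round stem; T bar 80 (x) x 12 mm (y), height 66 to 90. Over the wing it turns 13 degrees free either way before it drives; cheeks then stand on the flange. The T key with a round foot is the wrong one.
Mind the look-alikes: they are no part of the job. What is shaped like the slot_key but orange or yellow is not meant.

How it is judged (in metres and radians):
On the way, in this order (a step that is already met when the one before it is completed fails the run):
1. the nut is run down finger-tight (within 0.15 rad of its stop) by the fingers, while the ferrule has turned no more than 20 degrees (value of joint gland_nut above 1.15 rad and contact force between the fingers and gland_nut above 0.2 N and value of joint ferrule below 0.35 rad), for 0.1 s.
2. the slot key, set over the wing, has turned the nut at least 40 degrees past finger-tight (value of joint ferrule above 0.7 rad and horizontal distance between slot_key and wing_top below 0.015 m and z of slot_key in the frame of wing_top below -0.012 m), for 0.1 s.
At the end, for the whole second after the job is handed in: The nut is at its stop (within 0.15 rad), the ferrule has turned 40 to 80 degrees past finger-tight, and the slot key stands released, upright (within 10 degrees) and at rest over the wing, within 15 mm of the nut's axis and down to within 8 mm of the flange (value of joint gland_nut above 1.15 rad and value of joint ferrule between 0.7 and 1.4 rad and horizontal distance between slot_key and wing_top below 0.015 m and z of slot_key in the frame of wing_top below -0.018 m and angle between slot_key's own z axis and vertical below 0.17 rad and linear speed of slot_key below 0.02 m/s); the robot touches nothing.
It fails at once if the nut is turned more than 20 degrees past finger-tight while the fingers or arm touch the nut itself (value of joint ferrule above 0.35 rad and contact force between any of the fingers, the arm and gland_nut above 0.5 N).
It also fails if it takes over 58 s, if anything falls off the work surface, if the arm or the gripper's body presses on something with over 40 N, if the wrist force passes 120 N, or if a joint passes its speed limit or range.

## Working session

There is one attempt and no reset: what is moved stays moved. The work goes in short steps, Python scripts to look and compute and a tool call to move; the robot and the scene stay as the last step left them, time stands still between calls to the robot, and variables do not carry over. Pictures are saved under pics/ and viewed, at most 10 in all, crops included, and the job is handed in when it is done.

Besides the shell and the picture viewer there is one more tool, called after "Call:" as name(argument=value, ...), one argument or row to a line, values as JSON. step_arm: Moves the arm, as the interface text tells. Its arguments: {"type":"object","properties":{"increments":{"type":"array"},"fingers":{"type":"number"}},"required":["increments"]}

```bash
mkdir -p pics
cat > h.py <<'E'
import numpy as np, cv2
from cell import state, imaging, env, spot_in, mark_of
def cam(n,save=None):
    d=imaging.read_camera(n)
    if save: cv2.imwrite('pics/'+save,d['color'][:,:,::-1])
    return d
def ray(d,uv):
    K=np.array(d['intrinsics'],float);D=np.array(d['distortion'],float)
    p=cv2.undistortPoints(np.array([[uv]],float),K,D)[0,0]
    T=np.array(d['camera_from_world'],float);R=T[:3,:3];t=T[:3,3]
    return -R.T@t, R.T@np.array([p[0],-p[1],-1.])
def atz(d,uv,z):
    o,v=ray(d,uv); return o+v*(z-o[2])/v[2]
def cloud(d):
    "world xyz per pixel, HxWx3"
    K=np.array(d['intrinsics'],float);D=np.array(d['distortion'],float);z=d['z_map']
    g=np.stack(np.meshgrid(np.arange(640.),np.arange(480.)),-1).reshape(-1,1,2)
    p=cv2.undistortPoints(g,K,D)[:,0]; zz=z.reshape(-1)
    c=np.stack([p[:,0]*zz,-p[:,1]*zz,-zz],1)
    T=np.array(d['camera_from_world'],float)
    w=(c-T[:3,3])@T[:3,:3]; w[zz==0]=np.nan
    return w.reshape(480,640,3)
E
python3 - <<'E'
from h import *
s=state();print(s)
for c in('top','scene'):
    d=cam(c,c+'0.png');W=cloud(d)
    print(c,ray(d,(320,240))[0].round())
    for t in('gland_nut','wing_top','slot_key'):
        for b in spot_in(c,t)[:4]:print(t,'box',np.round(b['bbox']),round(b['confidence'],2))
        for m in mark_of(c,t)[:4]:
            u=m['uv'];print(t,'mark',np.round(u),round(m['confidence'],2),W[int(u[1]),int(u[0])].round(),atz(d,u,90).round(),atz(d,u,0).round())
E
```

```text
{'t': 0.0, 'joints': array([ 1.21837341e+00,  4.91547207e-01,  1.55947433e+00, -1.77614281e-05,
        1.09169023e+00, -1.05570724e-01]), 'qvel': array([-0.00102082,  0.00028465, -0.00107763,  0.00020277, -0.0013534 ,
        0.00125541]), 'tau': array([-1.55889156e-03, -6.12635994e+01, -2.58182788e+01,  6.90967636e-02,
        4.81208134e-02, -9.59396334e-05]), 'eef_pos': array([152.59657643, 605.82283089, 214.06085547]), 'tcp_rot': array([-3.14047811e+00, -1.02261715e-04,  2.89474860e+00]), 'ft_force': array([0.38096178, 0.03436407, 0.38455445]), 'moment': array([-0.01140388,  0.02223653,  0.00972318]), 'grip_force': 0.0, 'opening': 1.0006153221970269}
top [ 448. -106.  847.]
gland_nut box [164. 197. 210. 234.] 0.88Traceback (most recent call last):
  File "<stdin>", line 8, in <module>
ValueError: it knows: slot_key, wing_top
```

Run:
```python
from h import *
for c in('top','scene'):
    d=cam(c,c+'0.png');W=cloud(d)
    print(c,ray(d,(320,240))[0].round())
    for t in('gland_nut','slot_key','wing_top'):
        for b in spot_in(c,t)[:4]:print(t,'box',np.round(b['bbox']),round(b['confidence'],2))
    for t in('slot_key','wing_top'):
        for m in mark_of(c,t)[:4]:
            u=m['uv'];print(t,'mark',np.round(u),round(m['confidence'],2),W[int(u[1]),int(u[0])].round(),atz(d,u,90).round(),atz(d,u,0).round())
```

```text
top [ 448. -106.  847.]
gland_nut box [164. 194. 207. 240.] 0.59
slot_key box [378. 230. 422. 254.] 0.91
slot_key box [400. 152. 434. 198.] 0.87
slot_key box [345. 305. 385. 351.] 0.73
slot_key box [440. 199. 484. 246.] 0.56
wing_top box [165. 197. 207. 240.] 0.79
slot_key mark [456. 223.] 0.96 [ 521. -350.   33.] [ 515. -334.   90.] [ 523. -361.    0.]
slot_key mark [362. 324.] 0.88 [ 353. -174.   88.] [ 352. -175.   90.] [ 341. -184.    0.]
slot_key mark [353. 187.] 0.77 [ 589. -170.   35.] [ 578. -166.   90.] [ 594. -173.    0.]
slot_key mark [412. 181.] 0.73 [ 591. -266.   78.] [ 587. -264.   90.] [ 604. -283.    0.]
wing_top mark [180. 213.] 0.78 [539. 123.  88.] [539. 121.  90.] [549. 148.   0.]
scene [ 954. -569.  992.]
gland_nut box [400. 174. 434. 211.] 0.6
slot_key box [213. 205. 256. 247.] 0.93
slot_key box [209. 309. 234. 370.] 0.69
slot_key box [239. 267. 280. 320.] 0.66
slot_key box [312. 282. 350. 331.] 0.61
wing_top box [396. 171. 434. 206.] 0.9
slot_key mark [261. 308.] 0.89 [ 509. -261.   31.] [ 538. -280.   90.] [ 497. -251.    0.]
slot_key mark [288. 361.] 0.74 [ 622. -297.   38.] [ 640. -312.   90.] [ 609. -286.    0.]
slot_key mark [330. 316.] 0.71 [ 605. -182.   33.] [ 628. -206.   90.] [ 595. -170.    0.]
slot_key mark [235. 237.] 0.7 [ 354. -197.   30.] [ 394. -221.   90.] [ 338. -186.    0.]
wing_top mark [419. 181.] 0.88 [532. 126.  91.] [533. 127.  90.] [491. 197.  -0.]
```

View pics/top0.png

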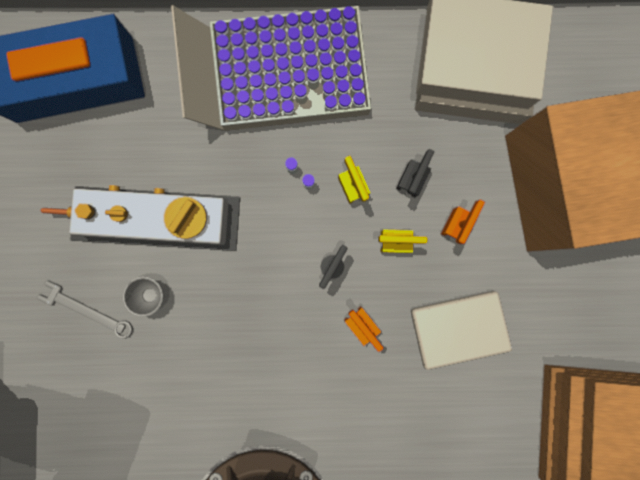

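View pics/scene0.png

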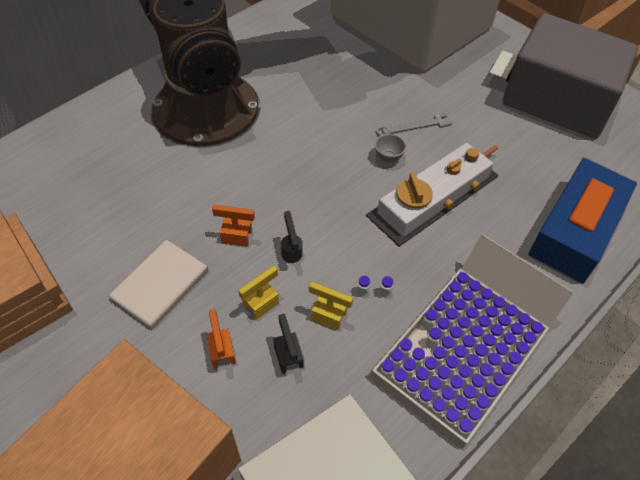

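The slot_key candidates in the top picture are dark (415,173), dark with round foot (333,266), yellow (353,180) and (403,240), and orange (463,220) and (364,330). The dark one at (415,173), which is (288,345) in the scene picture, has the flat-cheek foot, so it fits. The gland nut is at (185,217). I'll confirm the key in a crop and measure.

Run:
```python
from h import *
a=cv2.imread('pics/top0.png')[140:210,370:460];b=cv2.imread('pics/scene0.png')[305:380,250:330]
cv2.imwrite('pics/crop1.png',np.hstack([cv2.resize(x,(400,360),interpolation=cv2.INTER_CUBIC) for x in(a,b)]))
def fit(P):
    r=cv2.minAreaRect(P[:,:2].astype(np.float32));b=cv2.boxPoints(r);e=[b[1]-b[0],b[2]-b[1]];e=max(e,key=np.linalg.norm)
    return np.round(r[0],1),np.round(r[1],1),round(np.degrees(np.arctan2(e[1],e[0]))%180,1),len(P),np.round(np.median(P[:,2]),1)
for c in('top','scene'):
    d=cam(c);W=cloud(d).reshape(-1,3);x,y,z=W.T
    near=lambda cx,cy,r:np.hypot(x-cx,y-cy)<r
    print(c,'wing',fit(W[near(537,124,45)&(z>80)&(z<105)]))
    print('manif',fit(W[near(537,180,200)&(z>42)&(z<55)&(abs(x-540)<90)&(y>40)&(y<310)]))
    print('flange',fit(W[near(537,124,45)&(z>58)&(z<70)]))
    print('Tbar',fit(W[near(595,-272,60)&(z>78)&(z<100)]))
    print('plate',fit(W[near(595,-272,60)&(z>28)&(z<45)]))
```

```text
top wing (array([534.5, 120. ]), array([12.6, 60.1]), np.float32(147.2), 312, np.float64(89.2))
manif (array([540.2, 186.3]), array([252.4,  80.2]), np.float32(85.7), 4792, np.float64(49.7))
flange (array([534.9, 120.3]), array([70.6, 70.8]), np.float32(156.4), 1019, np.float64(63.8))
Tbar (array([ 604.5, -279.2]), array([12.2, 79.1]), np.float32(153.3), 368, np.float64(89.4))
plate (array([ 605. , -279.6]), array([40.2, 54.3]), np.float32(153.8), 434, np.float64(35.8))
scene wing (array([533.3, 118.3]), array([13.4, 61.6]), np.float32(146.7), 204, np.float64(90.3))
manif (array([538.1, 185.5]), array([255.2,  83.5]), np.float32(85.4), 2601, np.float64(51.0))
flange (array([535.6, 118.4]), array([71.4, 71.4]), np.float32(45.8), 625, np.float64(65.2))
Tbar (array([ 604.8, -280.9]), array([12.7, 80.8]), np.float32(153.6), 365, np.float64(89.7))
plate (array([ 604.6, -280.7]), array([40.5, 55.7]), np.float32(153.6), 486, np.float64(36.0))
```

View pics/crop1.png

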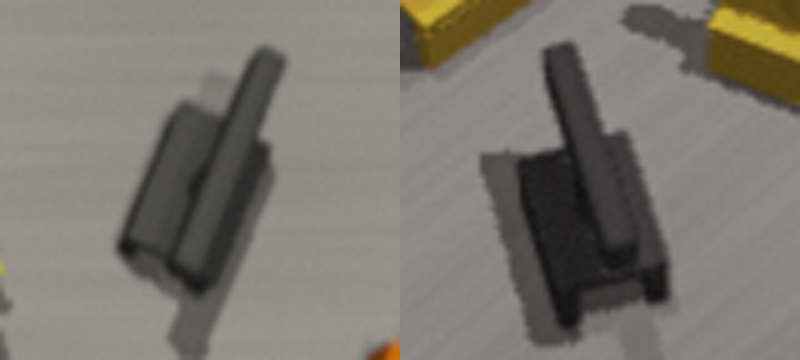

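The crop confirms it: two flat cheeks with an open slot, dark steel. The wing is at (534.5,119.5) and 147°, and finger-tight is along the manifold at 85.6°. That is 62°, so the nut starts at about 0.22 rad, which is consistent. Now moving.

Call:
step_arm(
  increments=[
    {"slide":[-0.047,-0.037,0]},
    {"slide":[-0.094,-0.074,0]},
    {"slide":[-0.141,-0.111,0]},
    {"slide":[-0.188,-0.148,0]},
    {"slide":[-0.235,-0.185,0]},
  ],
  fingers=1,
)

```text
invalid input at $.increments[0]: expected keys slide, roll
```

Call:
step_arm(
  increments=[
    {"slide":[-0.047,-0.037,0],"roll":0.07},
    {"slide":[-0.094,-0.074,0],"roll":0.14},
    {"slide":[-0.141,-0.111,0],"roll":0.2},
    {"slide":[-0.188,-0.148,0],"roll":0.26},
    {"slide":[-0.235,-0.185,0],"roll":0.33},
  ],
)

```text
t: 1.42
eef_pos: [336.3, 367.8, 214.9]
tcp_rot: [3.141, 0.0, 2.563]
ft_force: [-0.2, 0.9, 0.6]
opening: 1.006
grip_force: 0.0
```

```bash
cat >> h.py <<'E'
def goto(x,y,z,yawdeg):
    s=state();p=s['eef_pos'];ya=s['tcp_rot'][2];D=np.array([x,y,z])-p
    c,n=np.cos(ya),np.sin(ya)
    a=(ya-np.radians(yawdeg)+np.pi)%(2*np.pi)-np.pi
    print('t',round(s['t'],2),'pos',p.round(1),'yaw',np.degrees(ya).round(1),'j6',s['joints'][5].round(2),'F',s['ft_force'].round(1),'open',round(s['opening'],3),'grip',round(s['grip_force'],1))
    print('slide',np.round([c*D[0]+n*D[1],n*D[0]-c*D[1],-D[2]],1),'roll',round(a,3))
E
python3 - <<'E'
from h import *
goto(534.5,119.5,73,147)
d=cam('wrist','w1.png');W=cloud(d).reshape(-1,3);x,y,z=W.T
P=W[(np.hypot(x-534,y-120)<45)&(z>82)&(z<100)]
r=cv2.minAreaRect(P[:,:2].astype(np.float32));print(r,len(P),cv2.boxPoints(r))
E
```

```text
t 1.43 pos [336.3 367.8 214.9] yaw 146.8 j6 -0.29 F [-0.2  0.9  0.6] open 1.006 grip 0.0
slide [-301.7  -99.4  141.9] roll -0.003
((0.0, 0.0), (0.0, 0.0), 0.0) 0 [[0. 0.]
 [0. 0.]
 [0. 0.]
 [0. 0.]]
```

Call:
step_arm(
  increments=[
    {"slide":[-0.057,-0.019,0],"roll":0},
    {"slide":[-0.114,-0.038,0],"roll":0},
    {"slide":[-0.171,-0.056,0],"roll":0},
    {"slide":[-0.228,-0.075,0.01],"roll":0},
    {"slide":[-0.275,-0.091,0.02],"roll":0},
  ],
)

```text
t: 2.1
eef_pos: [517.5, 141.1, 194.6]
tcp_rot: [3.141, 0.001, 2.564]
ft_force: [0.9, 0.8, 0.3]
opening: 0.999
grip_force: 0.0
```

Run:
```python
from h import *
goto(534.5,119.5,73,147)
d=cam('wrist','w2.png');W=cloud(d).reshape(-1,3);x,y,z=W.T
P=W[(np.hypot(x-534,y-120)<45)&(z>84)&(z<100)]
r=cv2.minAreaRect(P[:,:2].astype(np.float32));print(r,len(P))
goto(534.5,119.5,73,147)
```

```text
t 2.1 pos [517.5 141.1 194.6] yaw 146.9 j6 -0.85 F [0.9 0.8 0.3] open 0.999 grip 0.0
slide [-26.   -8.9 121.6] roll -0.002
((534.8296508789062, 122.62028503417969), (11.621235847473145, 59.404563903808594), 56.80485916137695) 1132
t 2.15 pos [520.1 137.8 193.2] yaw 146.8 j6 -0.85 F [ 0.5 -3.9 -1.3] open 1.001 grip 0.0
slide [-22.   -7.4 120.2] roll -0.003
```

Call:
step_arm(
  increments=[
    {"slide":[-0.02,-0.006,0.03],"roll":0},
    {"slide":[-0.02,-0.006,0.06],"roll":0},
    {"slide":[-0.02,-0.006,0.07],"roll":0},
    {"slide":[-0.02,-0.006,0.07],"roll":0},
  ],
)

```text
t: 2.65
eef_pos: [529.6, 127.4, 124.7]
tcp_rot: [-3.141, -0.001, 2.565]
ft_force: [-0.5, 0.8, 0.6]
opening: 0.996
grip_force: 0.0
```

Run:
```python
from h import *
d=cam('wrist','w3.png');W=cloud(d).reshape(-1,3);x,y,z=W.T
P=W[(np.hypot(x-534,y-120)<45)&(z>84)&(z<100)]
r=cv2.minAreaRect(P[:,:2].astype(np.float32));print(r,len(P))
goto(534.6,120.5,72,147)
```

```text
((532.11865234375, 124.56548309326172), (11.856400489807129, 52.893917083740234), 57.09649658203125) 1802
t 2.7 pos [530.  127.4 125.3] yaw 147.0 j6 -0.88 F [-0.1 -0.7 -0.4] open 1.001 grip 0.0
slide [-7.7 -3.3 53.3] roll -0.0
```

Call:
step_arm(
  increments=[
    {"slide":[-0.008,-0.003,0.02],"roll":0},
    {"slide":[-0.008,-0.003,0.04],"roll":0},
    {"slide":[-0.008,-0.003,0.052],"roll":0},
    {"slide":[-0.008,-0.003,0.052],"roll":0},
  ],
)

```text
t: 3.2
eef_pos: [534.8, 120.4, 72.7]
tcp_rot: [-3.142, -0.0, 2.565]
ft_force: [0.8, -0.4, 0.6]
opening: 1.001
grip_force: 0.0
```

Call:
step_arm(
  increments=[
    {"slide":[0,0,0],"roll":0},
    {"slide":[0,0,0],"roll":0},
    {"slide":[0,0,0],"roll":0},
    {"slide":[0,0,0],"roll":0},
    {"slide":[0,0,0],"roll":0},
  ],
  fingers=0.1,
)

```text
t: 3.82
eef_pos: [534.8, 120.2, 72.7]
tcp_rot: [3.141, 0.0, 2.565]
ft_force: [0.5, 0.2, -0.8]
opening: 0.529
grip_force: 0.0
```

Run:
```python
from h import *
goto(534.6,120.5,72,85.6)
```

```text
t 3.83 pos [534.8 120.2  72.7] yaw 146.9 j6 -0.89 F [ 0.5  0.2 -0.8] open 0.529 grip 0.0
slide [0.3 0.1 0.7] roll 1.071
```

Call:
step_arm(
  increments=[
    {"slide":[0,0,0],"roll":0},
    {"slide":[0,0,0],"roll":0},
    {"slide":[0,0,0],"roll":0},
    {"slide":[0,0,0],"roll":0},
    {"slide":[0,0,0],"roll":0},
  ],
  fingers=0,
)

```text
t: 4.45
eef_pos: [534.8, 120.2, 72.6]
tcp_rot: [3.142, -0.0, 2.565]
ft_force: [-0.8, -0.5, 0.1]
opening: 0.122
grip_force: 30.0
```

Call:
step_arm(
  increments=[
    {"slide":[0,0,0],"roll":0},
    {"slide":[0,0,0],"roll":0.1},
    {"slide":[0,0,0],"roll":0.2},
    {"slide":[0,0,0],"roll":0.2},
  ],
)

```text
t: 4.95
eef_pos: [534.7, 120.1, 72.6]
tcp_rot: [-3.141, -0.0, 2.365]
ft_force: [-1.0, -1.6, 0.6]
opening: 0.125
grip_force: 30.0
```

Run:
```python
from h import *
goto(534.6,120.5,72,85.6);print(state()['moment'])
```

```text
t 4.95 pos [534.7 120.1  72.6] yaw 135.5 j6 -0.69 F [-1.  -1.6  0.6] open 0.125 grip 30.0
slide [0.4 0.2 0.6] roll 0.871
[-0.36711759  0.11593223 -0.01293106]
```

Call:
step_arm(
  increments=[
    {"slide":[0,0,0],"roll":0.15},
    {"slide":[0,0,0],"roll":0.3},
    {"slide":[0,0,0],"roll":0.45},
    {"slide":[0,0,0],"roll":0.6},
    {"slide":[0,0,0],"roll":0.7},
  ],
)

```text
t: 5.58
eef_pos: [534.2, 119.9, 72.6]
tcp_rot: [-3.14, 0.0, 1.664]
ft_force: [-3.1, -3.7, 2.7]
opening: 0.126
grip_force: 30.0
```

Call:
step_arm(
  increments=[
    {"slide":[0,0,0],"roll":0.05},
    {"slide":[0,0,0],"roll":0.1},
    {"slide":[0,0,0],"roll":0.14},
    {"slide":[0,0,0],"roll":0.14},
    {"slide":[0,0,0],"roll":0.14},
  ],
)

```text
t: 6.2
eef_pos: [534.1, 119.9, 72.6]
tcp_rot: [-3.14, 0.0, 1.528]
ft_force: [-3.6, -3.5, 2.1]
opening: 0.125
grip_force: 30.0
```

Run:
```python
from h import *
goto(534.6,120.5,72,85.6);print(state()['moment'])
```

```text
t 6.2 pos [534.1 119.9  72.6] yaw 87.5 j6 0.14 F [-3.6 -3.5  2.1] open 0.125 grip 30.0
slide [0.6 0.5 0.6] roll 0.034
[-0.89441854  0.79294078  0.00442567]
```

Call:
step_arm(
  increments=[
    {"slide":[0,0,0],"roll":0.03},
    {"slide":[0,0,0],"roll":0.06},
    {"slide":[0,0,0],"roll":0.09},
    {"slide":[0,0,0],"roll":0.09},
  ],
)

```text
t: 6.7
eef_pos: [534.1, 119.9, 72.6]
tcp_rot: [-3.14, 0.001, 1.438]
ft_force: [-4.8, -4.3, 3.1]
opening: 0.125
grip_force: 30.0
```

Run:
```python
from h import *
goto(534.6,120.5,72,85.6);print(state()['moment'])
```

```text
t 6.7 pos [534.1 119.9  72.6] yaw 82.4 j6 0.23 F [-4.8 -4.3  3.1] open 0.125 grip 30.0
slide [0.7 0.5 0.6] roll -0.056
[-0.8367165   0.90659656  0.10093505]
```

Call:
step_arm(
  increments=[
    {"slide":[0,0,0],"roll":0.09},
    {"slide":[0,0,0],"roll":0.09},
    {"slide":[0,0,0],"roll":0.09},
    {"slide":[0,0,0],"roll":0.09},
  ],
  fingers=0.6,
)

```text
t: 7.2
eef_pos: [534.9, 120.3, 72.6]
tcp_rot: [3.141, -0.0, 1.346]
ft_force: [0.3, 0.0, 1.1]
opening: 0.487
grip_force: 0.0
```

Run:
```python
from h import *
goto(534.6,120.5,72,85.6);print(state()['moment'])
```

```text
t 7.2 pos [534.9 120.3  72.6] yaw 77.1 j6 0.32 F [0.3 0.  1.1] open 0.487 grip 0.0
slide [ 0.1 -0.3  0.6] roll -0.148
[-0.12712322  0.046491   -0.05651244]
```

Call:
step_arm(
  increments=[
    {"slide":[0,0,-0.05],"roll":0},
    {"slide":[0,0,-0.1],"roll":0},
    {"slide":[-0.04,0.01,-0.13],"roll":-0.18},
    {"slide":[-0.08,0.02,-0.13],"roll":-0.36},
    {"slide":[-0.13,0.04,-0.13],"roll":-0.54},
  ],
  fingers=1,
)

```text
t: 7.82
eef_pos: [544.5, -15.8, 203.3]
tcp_rot: [3.14, 0.0, 1.892]
ft_force: [0.7, -0.6, 0.2]
opening: 0.982
grip_force: 0.0
```

```bash
cat >> h.py <<'E'
def meas(c,x0,y0,rad,z0,z1,save=None):
    d=cam(c,save);W=cloud(d).reshape(-1,3);x,y,z=W.T
    P=W[(np.hypot(x-x0,y-y0)<rad)&(z>z0)&(z<z1)]
    r=cv2.minAreaRect(P[:,:2].astype(np.float32));b=cv2.boxPoints(r);e=max([b[1]-b[0],b[2]-b[1]],key=np.linalg.norm)
    print(c,np.round(r[0],1),np.round(r[1],1),'ang',round(float(np.degrees(np.arctan2(e[1],e[0])))%180,1),len(P),'z',np.median(P[:,2]).round(1))
E
python3 - <<'E'
from h import *
meas('top',534.5,120,45,80,105)
meas('scene',534.5,120,45,80,105)
goto(604.6,-280,170,153.5)
E
```

```text
top [0. 0.] [0. 0.] ang 0.0 0 z nan
scene [533.9 119.3] [56.9 14.1] ang 82.1 90 z 89.5
t 7.92 pos [545.2 -18.8 202.7] yaw 108.2 j6 -0.47 F [ 0.2  0.4 -0.3] open 0.997 grip 0.0
slide [-266.7  -25.1   32.7] roll -0.791
  return _methods._mean(a, axis=axis, dtype=dtype,
  ret = ret.dtype.type(ret / rcount)
```

The wing is at about 82°: past the 85.6° line, so it is at the stop with only a few degrees of ferrule. On to the key.

Call:
step_arm(
  increments=[
    {"slide":[-0.05,-0.005,0],"roll":-0.16},
    {"slide":[-0.1,-0.01,0],"roll":-0.32},
    {"slide":[-0.15,-0.014,0.0],"roll":-0.48},
    {"slide":[-0.2,-0.019,0.0],"roll":-0.64},
    {"slide":[-0.25,-0.023,0.02],"roll":-0.79},
  ],
)

```text
t: 8.55
eef_pos: [600.5, -261.4, 183.6]
tcp_rot: [3.141, 0.003, 2.678]
ft_force: [0.2, 0.4, 0.0]
opening: 1.001
grip_force: 0.0
```

Call:
step_arm(
  increments=[
    {"slide":[0,0,0.02],"roll":0},
    {"slide":[0,0,0.03],"roll":0},
    {"slide":[0,0,0.03],"roll":0},
  ],
)

```text
t: 8.93
eef_pos: [599.6, -259.1, 152.2]
tcp_rot: [3.141, -0.001, 2.674]
ft_force: [-0.4, -0.2, 0.8]
opening: 1.002
grip_force: 0.0
```

Run:
```python
from h import *
meas('wrist',604.6,-280,60,78,102,'w4.png')
goto(604.6,-280,60,153.5)
```

```text
wrist [ 600.6 -275.8] [12.1 70. ] ang 153.7 1934 z 90.0
t 8.97 pos [ 599.8 -259.2  153. ] yaw 153.2 j6 -1.61 F [ 1.5 -0.2  0.1] open 1.0 grip 0.0
slide [-13.6 -16.4  93. ] roll -0.005
```

View pics/w4.png

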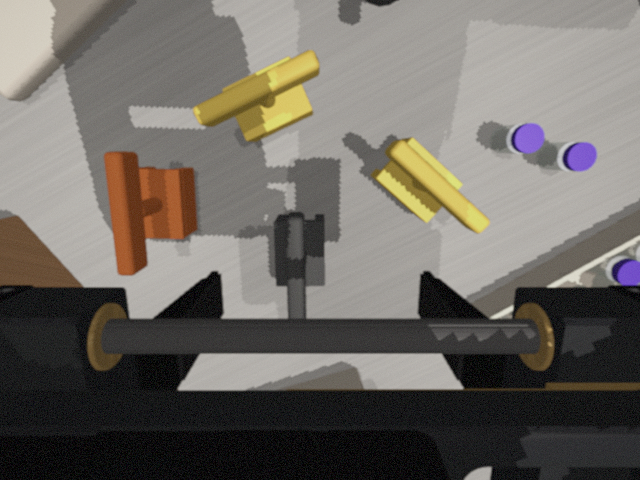

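The dark slot key stands at about (298,250), between the fingers and with its bar along tool x. Orange and yellow keys are well clear. Moving over it and down.

Call:
step_arm(
  increments=[
    {"slide":[-0.014,-0.016,0.0],"roll":0},
    {"slide":[-0.014,-0.016,0.03],"roll":0},
    {"slide":[-0.014,-0.016,0.06],"roll":0},
    {"slide":[-0.014,-0.016,0.09],"roll":0},
    {"slide":[-0.014,-0.016,0.092],"roll":0},
  ],
)

```text
t: 9.6
eef_pos: [604.6, -281.0, 59.4]
tcp_rot: [3.141, -0.002, 2.673]
ft_force: [0.1, -0.1, 0.6]
opening: 1.0
grip_force: 0.0
```

Call:
step_arm(
  increments=[
    {"slide":[0,0,0],"roll":0},
    {"slide":[0,0,0],"roll":0},
    {"slide":[0,0,0],"roll":0},
    {"slide":[0,0,0],"roll":0},
    {"slide":[0,0,0],"roll":0},
  ],
  fingers=0,
)

```text
t: 10.22
eef_pos: [604.9, -280.5, 60.8]
tcp_rot: [3.141, 0.0, 2.673]
ft_force: [0.1, -0.5, -0.4]
opening: 0.531
grip_force: 0.0
```

Call:
step_arm(
  increments=[
    {"slide":[0,0,0],"roll":0},
    {"slide":[0,0,0],"roll":0},
    {"slide":[0,0,0],"roll":0},
    {"slide":[0,0,0],"roll":0},
    {"slide":[0,0,0],"roll":0},
  ],
)

```text
t: 10.85
eef_pos: [604.9, -280.6, 60.6]
tcp_rot: [3.141, 0.0, 2.673]
ft_force: [0.4, -0.2, -0.2]
opening: 0.123
grip_force: 30.0
```

Run:
```python
from h import *
goto(604.6,-280,190,153.5)
```

```text
t 10.85 pos [ 604.9 -280.6   60.6] yaw 153.2 j6 -1.64 F [ 0.4 -0.2 -0.2] open 0.123 grip 30.0
slide [   0.5    0.4 -129.4] roll -0.006
```

Call:
step_arm(
  increments=[
    {"slide":[0,0,-0.02],"roll":0},
    {"slide":[0,0,-0.05],"roll":0},
    {"slide":[0,0,-0.09],"roll":0},
    {"slide":[0,0,-0.13],"roll":0},
    {"slide":[0.02,0.027,-0.14],"roll":0.1},
  ],
)

```text
t: 11.48
eef_pos: [599.9, -248.9, 204.5]
tcp_rot: [3.141, 0.005, 2.57]
ft_force: [0.2, 0.6, -4.1]
opening: 0.124
grip_force: 30.0
```

Run:
```python
from h import *
goto(534.4,119.8,200,82)
```

```text
t 11.47 pos [ 599.9 -248.9  204.5] yaw 147.2 j6 -1.49 F [ 0.2  0.6 -4.1] open 0.124 grip 30.0
slide [254.7 274.6   4.5] roll 1.138
```

Call:
step_arm(
  increments=[
    {"slide":[0.034,0.037,0],"roll":0.15},
    {"slide":[0.068,0.074,0],"roll":0.3},
    {"slide":[0.102,0.111,0],"roll":0.45},
    {"slide":[0.136,0.148,0.0],"roll":0.6},
    {"slide":[0.17,0.185,0],"roll":0.75},
  ],
)

```text
t: 12.1
eef_pos: [555.0, 1.5, 201.9]
tcp_rot: [3.141, 0.0, 1.818]
ft_force: [1.3, -0.3, -3.1]
opening: 0.122
grip_force: 30.0
```

Run:
```python
from h import *
goto(534.4,119.8,200,82)
```

```text
t 12.1 pos [555.    1.5 201.9] yaw 104.2 j6 -0.36 F [ 1.3 -0.3 -3.1] open 0.122 grip 30.0
slide [119.7   9.1   1.9] roll 0.387
```

Call:
step_arm(
  increments=[
    {"slide":[0.05,0.004,0],"roll":0.13},
    {"slide":[0.1,0.008,0],"roll":0.26},
    {"slide":[0.118,0.009,0],"roll":0.38},
    {"slide":[0.118,0.009,0],"roll":0.38},
    {"slide":[0.118,0.009,0],"roll":0.38},
  ],
)

```text
t: 12.72
eef_pos: [534.8, 115.9, 201.2]
tcp_rot: [3.141, -0.0, 1.445]
ft_force: [0.9, 0.5, -3.4]
opening: 0.124
grip_force: 30.0
```

Run:
```python
from h import *
meas('scene',534.5,120,45,80,97,'s5.png')
meas('wrist',534.5,120,45,80,97,'w5.png')
goto(534.4,119.8,125,82)
a=cv2.imread('pics/s5.png')[60:240,300:520];b=cv2.imread('pics/w5.png')
cv2.imwrite('pics/c5.png',np.hstack([cv2.resize(x,(400,330)) for x in(a,b)]))
```

```text
scene [533.5 119.5] [64.9 15.4] ang 83.1 217 z 89.9
wrist [538.3 145.1] [14.6 11.6] ang 83.1 314 z 90.0
t 12.82 pos [534.9 115.6 200.9] yaw 82.7 j6 0.22 F [-0.8 -0.4 -3. ] open 0.124 grip 30.0
slide [ 4.1 -1.  75.9] roll 0.013
```

View pics/c5.png

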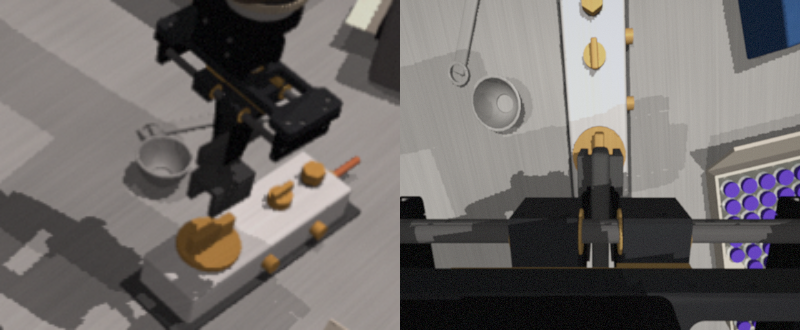

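The key hangs upright above the nut with its slot in line with the wing. In the left half the wing is at (208,235) and the key at (225,175). Lowering.

Call:
step_arm(
  increments=[
    {"slide":[0.004,-0.001,0.02],"roll":0},
    {"slide":[0.004,-0.001,0.04],"roll":0},
    {"slide":[0.004,-0.001,0.05],"roll":0},
    {"slide":[0.004,-0.001,0.058],"roll":0},
    {"slide":[0.004,-0.001,0.064],"roll":0},
  ],
)

```text
t: 13.45
eef_pos: [534.4, 120.4, 136.6]
tcp_rot: [3.141, -0.0, 1.443]
ft_force: [0.0, -1.4, -3.3]
opening: 0.125
grip_force: 30.0
```

Call:
step_arm(
  increments=[
    {"slide":[0,0,0.003],"roll":0},
    {"slide":[0,0,0.006],"roll":0},
    {"slide":[0,0,0.009],"roll":0},
    {"slide":[0,0,0.0115],"roll":0},
    {"slide":[0,0,0.0115],"roll":0},
  ],
)

```text
t: 14.08
eef_pos: [534.2, 120.6, 125.0]
tcp_rot: [-3.141, -0.0, 1.443]
ft_force: [-0.0, 0.1, -3.1]
opening: 0.121
grip_force: 30.0
```

Run:
```python
from h import *
goto(534.4,119.8,125,82);print(state()['moment'])
```

```text
t 14.07 pos [534.2 120.6 125. ] yaw 82.7 j6 0.23 F [-0.   0.1 -3.1] open 0.121 grip 30.0
slide [-0.7  0.3  0. ] roll 0.012
[-0.10478028  0.06737281  0.01379486]
```

Call:
step_arm(
  increments=[
    {"slide":[0,0,0],"roll":0.1},
    {"slide":[0,0,0],"roll":0.2},
    {"slide":[0,0,0],"roll":0.3},
    {"slide":[0,0,0],"roll":0.4},
    {"slide":[0,0,0],"roll":0.5},
  ],
)

```text
t: 14.7
eef_pos: [533.9, 120.6, 125.2]
tcp_rot: [-3.141, 0.0, 0.941]
ft_force: [-1.0, 0.5, -2.7]
opening: 0.121
grip_force: 30.0
```

Run:
```python
from h import *
goto(534.4,119.8,125,12.6);print(state()['moment'])
```

```text
t 14.7 pos [533.9 120.6 125.2] yaw 53.9 j6 0.73 F [-1.   0.5 -2.7] open 0.121 grip 30.0
slide [-0.4  0.9  0.2] roll 0.721
[-0.03053212  0.36246453  0.23343083]
```

The key is driving: the moment is about 0.23 N m. Continuing.

Call:
step_arm(
  increments=[
    {"slide":[0,0,0],"roll":0.1},
    {"slide":[0,0,0],"roll":0.2},
    {"slide":[0,0,0],"roll":0.3},
    {"slide":[0,0,0],"roll":0.4},
    {"slide":[0,0,0],"roll":0.5},
  ],
)

```text
t: 15.32
eef_pos: [533.9, 120.7, 125.2]
tcp_rot: [-3.141, 0.0, 0.441]
ft_force: [-0.6, 1.0, -2.5]
opening: 0.124
grip_force: 30.0
```

Call:
step_arm(
  increments=[
    {"slide":[0,0,0],"roll":0.1},
    {"slide":[0,0,0],"roll":0.2},
    {"slide":[0,0,0],"roll":0.22},
    {"slide":[0,0,0],"roll":0.22},
    {"slide":[0,0,0],"roll":0.22},
  ],
)

```text
t: 15.95
eef_pos: [534.1, 120.6, 125.2]
tcp_rot: [-3.141, 0.0, 0.225]
ft_force: [-1.9, 0.7, -1.6]
opening: 0.123
grip_force: 30.0
```

Run:
```python
from h import *
meas('scene',534.5,120,50,132,165,'s6.png')
meas('scene',534.5,120,50,95,108)
meas('scene',534.5,120,45,84,94)
goto(534.4,119.8,125,12.6);print(state()['moment'])
cv2.imwrite('pics/c6.png',cv2.resize(cv2.imread('pics/s6.png')[130:240,360:480],(720,600)))
```

```text
scene [558.9 125.6] [28.8 16.1] ang 11.1 196 z 150.2
scene [533.9 119.4] [54.9 45.1] ang 12.0 413 z 101.3
scene [545.4 110.2] [67.7 32.9] ang 50.5 112 z 89.5
t 16.1 pos [534.1 120.6 125.2] yaw 12.8 j6 1.45 F [-2.   1.6 -1.1] open 0.127 grip 30.0
slide [0.1 0.9 0.2] roll 0.004
[0.40641239 0.77508851 0.1385827 ]
```

View pics/c6.png

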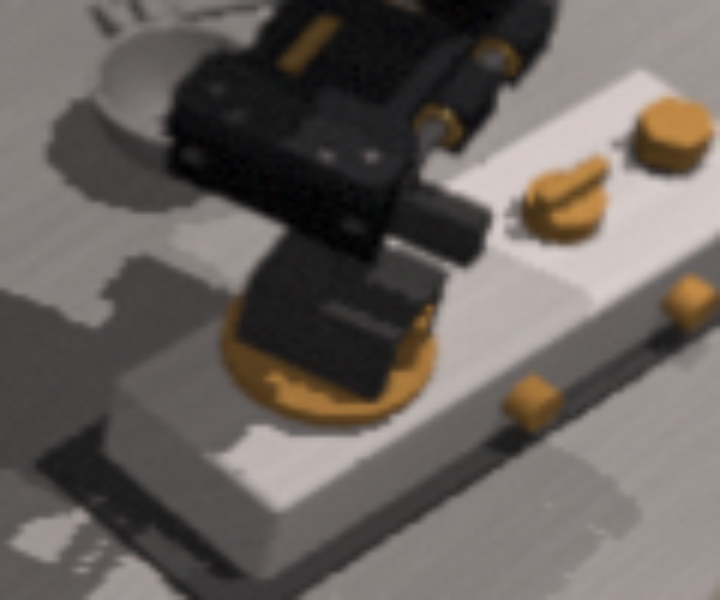

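The key is seated on the flange, with its cheeks around (330,320), and its plate is at 12° and centred on the axis. That puts the wing at about 25°. Releasing.

Call:
step_arm(
  increments=[
    {"slide":[0,0,0],"roll":0},
    {"slide":[0,0,0],"roll":0},
    {"slide":[0,0,0],"roll":0},
    {"slide":[0,0,0],"roll":0},
    {"slide":[0,0,0],"roll":0},
  ],
  fingers=0.8,
)

```text
t: 16.73
eef_pos: [534.3, 120.5, 125.1]
tcp_rot: [-3.142, -0.0, 0.223]
ft_force: [0.1, 0.2, 0.2]
opening: 0.59
grip_force: 0.0
```

Call:
step_arm(
  increments=[
    {"slide":[0,0,-0.02],"roll":0},
    {"slide":[0,0,-0.06],"roll":0},
    {"slide":[0,0,-0.11],"roll":0},
    {"slide":[-0.03,0,-0.15],"roll":0},
    {"slide":[-0.08,0,-0.15],"roll":0},
  ],
)

```text
t: 17.35
eef_pos: [456.8, 102.8, 277.4]
tcp_rot: [3.141, -0.005, 0.224]
ft_force: [0.8, -0.2, -0.8]
opening: 0.804
grip_force: 0.0
```

Call:
step_arm(
  increments=[
    {"slide":[0,-0.05,0],"roll":0},
    {"slide":[0,-0.1,0],"roll":0},
    {"slide":[0,-0.15,0],"roll":0},
    {"slide":[0,-0.15,0],"roll":0},
    {"slide":[0,-0.15,0],"roll":0},
  ],
)

```text
t: 17.98
eef_pos: [422.9, 248.9, 275.1]
tcp_rot: [3.141, 0.0, 0.224]
ft_force: [-0.1, -0.1, 0.5]
opening: 0.801
grip_force: 0.0
```

Run:
```python
from h import *
for c in('top','scene'):
    meas(c,534.5,120,50,142,165,c+'7.png')
    meas(c,534.5,120,50,94,108)
    meas(c,534.5,120,50,80,94)
goto(534.4,119.8,125,12.6)
a=cv2.imread('pics/scene7.png')[130:240,360:480];b=cv2.imread('pics/top7.png')[160:270,130:250]
cv2.imwrite('pics/c7.png',np.hstack([cv2.resize(x,(400,366)) for x in(a,b)]))
```

```text
top [535.3 120.1] [79.7 13.6] ang 14.5 506 z 153.0
top [537.3 112.4] [53.9 23.7] ang 13.9 467 z 99.8
top [535.8 102.5] [18.3 59.4] ang 173.7 93 z 87.8
scene [533.3 118.5] [80.9 17.3] ang 15.1 383 z 152.8
scene [533.7 119.7] [55.2 44.5] ang 14.5 457 z 101.0
scene [545.4 109.3] [65.9 32.8] ang 49.8 147 z 87.0
t 18.27 pos [423.3 248.4 275.2] yaw 12.7 j6 1.74 F [ 1.1  0.1 -0.1] open 0.8 grip 0.0
slide [ 80.1 149.9 150.2] roll 0.002
```

View pics/c7.png

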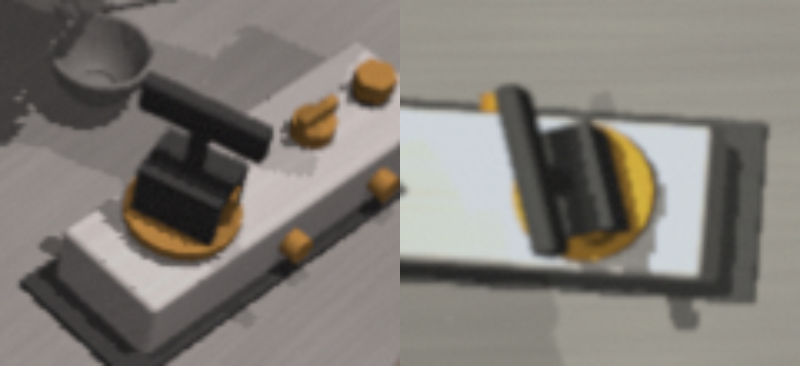

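The key stands upright (bar top at 153 mm, centred, 14.5°), so the wing is at about 27° and the ferrule has turned about 58°. The arm is clear, so I'm handing in.

```bash
python3 -c "
from h import *
print(env.job_done())"
```

```text
the job is handed in; nothing more can be done
None
```

The job is handed in, with no verdict returned: the nut was run finger-tight with the fingers, then turned about 58° further with the slot key (from the camera measurements), which stands released and upright on the nut.

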